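# Pull the spent cell out of the battery box with tongs

## Robot

A 6-joint arm with a two-finger parallel gripper is mounted at the origin on a cart in front of the work surface, level with it; the furniture and walls round the work are solid. World frame = base frame: x ahead of the robot, y to its left, z up, the work surface at z = 0. Lengths are in m, angles in rad, forces in N, time in s.
With the tool pointing down it reaches from about 0.35 to 0.775 m from the base axis. Payload 7.3 kg.
Tool frame: the origin (TCP) lies at the very end of the fingers, on their centre line; the grasp point (between the pads) lies 19 mm behind it (robot.hold_point_z is the distance from the TCP to the grasp point, in m); z points along the fingers, y is the direction in which the jaws open and shut (so a half turn about z gives the same grasp; the last joint's range is limited). The gripper opens to 92 mm and grips with 3 to 60 N. Pads are 19 mm wide; open, the fingers measure 130 mm over their backs; the gripper's body (75 mm by 190 mm) begins 47 mm behind the grasp point.
Start: joints at [-1.459, 0.342, 1.524, -0, 1.275, -0.146], TCP at [0.134, -0.508, 0.227] pointing down, gripper open.
Joint ranges: [-2.53, 2.53], [-0.77, 2.02], [0.04, 2.7], [-1, 4.14], [0.28, 2.66], [-3.11, 3.11]. Speed limits (rad/s): [2.57, 2.57, 3.14, 3.14, 3.14, 3.14].

## Interface

Orientations are given as [roll, pitch, yaw] about the fixed x, y, z axes, in that order (R = Rz(yaw) Ry(pitch) Rx(roll)).
In Python, from cell import monitor, viewer, robot gives the robot as it stands.
- The arm moves only by the tool move_arm, never from a script. Its argument "deltas" is a list of rows, each an object of numbers: "x", "y", "z": the shift along the tool's x, y, z in m; "wx", "wy", "wz": the turn, a rotation vector about the tool's x, y, z in degrees; "hand": the opening, from 0 (shut) to 1 (fully open). In form: [{"x": .., "y": .., "z": .., "wx": .., "wy": .., "wz": .., "hand": ..}, ...]. A call has 1 to 8 rows; each row is the pose to reach, as a shift and turn from the pose commanded when the call began, along the tool's axes at that moment; what a row does not reach only later rows make up. A row lasts 1/8 s, in which the tool goes at most 62.5 mm and 10.7 degrees, less where a joint would pass 70% of its speed; a pose out of reach is approached as far as the arm can. A call with a gripper value outside its range is refused whole. The fingers move at their own pace and stop on an object; "grip_force" is the grip in N (left out, the last holds). Time passes only in rows, so rows that repeat a pose let the fingers close. It gives the time, the measured TCP pose, the force and the opening at its end, in the units of the state.
- monitor.observe(): the state, without advancing time (a new reading comes with each control period).
- viewer.read_camera(name): name is "scene" or "top" or "wrist"; returns the picture (480x640x3 uint8, red, green, blue); there is no depth.
- viewer.camera_params(name): a dict with "camera_matrix" (3x3 intrinsics, pixels), "R" (3x3) and "t" (3): a world point X has camera coordinates R X + t. Camera axes: x right, y down, z forward; pixel columns grow to the right and rows downward; lengths in m; the calibration is good to about 2 mm. A picture is of the moment at which its call begins: read the wrist's pose just before it. camera_params takes no time and is no camera call; for the wrist camera it gives the pose at the moment of the call.
- robot.hand_in(): hands the job in, once; it reports no verdict.
The state is a dict: "time": time; "qpos": joint angles; "qvel": joint speeds; "joint_efforts": joint torques, N m; "tool_pos": TCP position; "tool_rot": TCP orientation; "contact_force": force on the tool from outside, world axes, zero at the start; "torque": the same for the moment, N m; "opening": finger opening in m.
Only numpy, scipy, OpenCV 4.12 (cv2) and the standard library are available. Lean on these libraries where they do the work, as an engineer would, in place of code of your own. Each camera call takes 0.05 s, during which the arm holds its last target. There are 200 camera calls.

## Task

The cell in the grey battery box on the desk is spent and must come out without being touched by the gripper itself: lift the loose cover plate off the box's two pins and lay it flat on the desk clear of the box, handle up. Then take the spring tongs out of their stand, close them on the cell in the box and lift it until its bottom is at least 5 cm above the box's rim; finish there, still holding the cell in the squeezed tongs (put nothing down, do not let go). Leave the other things on the desk where they are.

Things in the scene. Friction and masses are not known exactly. Their poses are not given: they have to be found in the camera images.
- housing: Grey battery box, open on top, fixed: 100 (own x) x 110 (y) x 60 mm tall, walls and floor 5 mm. Origin: centre of underside, z up. A collar mid-floor (inner radius 16, top 13 mm above origin) holds the cell's foot. At (38,-43) and (-38,43) mm, inside the corners, 14 mm bosses carry 6 mm pins, 10 mm above the rim. Screw ears (0, +-61).
- cover: Loose grey cover plate, 100 x 110 x 5 mm, 0.08 to 0.17 kg, on the box's rim; two 9 mm holes sit on the pins, which stand 5 mm out of it. Origin: centre of its underside, z up; axes as the box's. Lifted straight up by 10 mm it is free of the pins. The desk round x = 0.56, y = -0.29 m (only flat papers) has room for it.
- cover_grip (a point): A point in the middle of the cover's grip rib, 28 mm above the cover's underside. The rib is 14 mm thick (own x), 52 mm long (own y), and rises from 5 to 33 mm above the underside. Pinch it across own x. Axes as the cover's.
- cell: The spent cell: round battery, 26 mm diameter, 48 mm tall, 45 to 90 g, standing loose in the collar in the middle of the box, under the cover. Origin: centre of its underside, 5 mm above the box's origin. The like-looking cell standing on the desk is the spare.
- tongs: Spring tongs, about 0.1 kg, 122 mm long, upright in the stand, jaws down: two steel arms on the +y and -y sides, hinged at a black cap (110 to 122 mm above the origin, 18 x 28 mm). Origin: midway between the jaw tips at their level, z up to the cap. Squeezed along own y the jaws close; the spring opens them.
- tongs_grip (a point): Point between the tongs' two black grip pads, 85 mm above the jaw tips; axes as the tongs'. Pads: 22 mm wide (x), 32 mm tall; 57 mm over their outer faces when open, yielding from about 7 N. Squeezed to 55 or 56 mm the tongs can be carried with jaws open; the jaws meet a cell at 51 to 52 mm (17 N); squeeze on with about 60 N to hold it.
- tongs_jaws (a point): Point midway between the two jaws, 11 mm above the tips; axes as the tongs'. Jaws: shallow rubber-lined Vs, 22 mm tall, 27 mm wide (x), 58 mm over their backs when open, with about 9 mm free on each side of a cell (6 mm when the grip pads are at 55.5 mm). Good grip on the cell: tips 15 to 20 mm above the cell's underside.
- stand: Black stand, fixed, holding the tongs: an open pocket 40 (x) x 74 (y) mm outside, 50 mm tall, walls and floor 4 mm, on a 70 x 100 x 4 mm foot. Origin: centre of its underside; axes as the tongs' at the start. The tongs come out straight up; their jaws are clear when raised 50 mm.
- spare_cell: Bystander: spare battery, 26 mm diameter, 48 mm tall, standing on the desk.
- eraser: Bystander: pink eraser, 22 x 55 x 12 mm.
- glue_stick: Bystander: glue stick standing on end, 24 mm diameter, 88 mm tall.
- marker: Bystander: marker pen lying, 12 x 135 x 14 mm.
- binder_clip: Bystander: black binder clip, 28 x 40 x 41 mm.
- usb_stick: Bystander: memory stick, 18 x 58 x 9 mm.
- correction_fluid: Bystander: small round bottle, 30 mm diameter, 65 mm tall.
There are look-alikes about, which are no part of the job. Leave any pink, purple or turquoise look-alike of the tongs alone.

How it is judged:
On the way, in this order (a step that is already met when the one before it is completed fails the run):
1. the cover lies flat on the desk, handle up, clear of the box, and is let go (height (world z) of cover below 0.012 m and angle between cover's own z axis and vertical below 0.1 rad and horizontal distance between cover and housing above 0.105 m and contact force between the fingers and cover below 0.05 N and linear speed of cover below 0.02 m/s), for 0.2 s.
2. the tongs are carried by the gripper, out of their stand (contact force between the fingers and tongs above 2 N and contact force between tongs and stand below 0.05 N and contact force between tongs and housing below 0.05 N and height (world z) of tongs above 0.055 m), for 0.2 s.
At the end, for the whole second after the job is handed in: The gripper holds the tongs (over 2 N), clear of box and stand; they clamp the cell (over 1 N), still, its bottom over 105 mm above the desk, touching nothing else; the cover lies flat on the desk (0.1 rad, under 12 mm up), handle up, let go, its centre over 105 mm from the box's (height (world z) of cover below 0.012 m and angle between cover's own z axis and vertical below 0.1 rad and horizontal distance between cover and housing above 0.105 m and contact force between the fingers and tongs above 2 N and contact force between tongs and stand below 0.05 N and contact force between each of tongs, cell and housing below 0.05 N and height (world z) of cell above 0.105 m and contact force between tongs and cell above 1 N and linear speed of cell below 0.03 m/s and contact force between the fingers and cell below 0.05 N and contact force between each of cell, the fingers and cover below 0.05 N); the arm keeps its last pose, push and grip.
It fails at once if the gripper touches the cell (contact force between the fingers and cell above 0.5 N).
It fails at once if another thing on the desk is disturbed (moved more than 3 cm) (distance of any of spare_cell, eraser, glue_stick, marker, binder_clip, usb_stick, correction_fluid from where it was at the start of the episode above 0.03 m).
It also fails if it takes over 61 s, if anything falls off the work surface, if the arm or the gripper's body presses on something with over 40 N, if the wrist force passes 120 N, or if a joint passes its speed limit or range.

## Working session

There is one attempt and no reset: what is moved stays moved. The work goes in short steps, Python scripts to look and compute and a tool call to move; the robot and the scene stay as the last step left them, time stands still between calls to the robot, and variables do not carry over. Pictures are saved under pics/ and viewed, about 8 in all and at most 12, crops included, and the job is handed in when it is done.

Besides the shell and the picture viewer there is one more tool, called after "Request:" by a JSON object that holds its "op" and its "data", one argument or row to a line. move_arm: Moves the arm, as the interface text tells. Its arguments: {"type":"object","properties":{"deltas":{"type":"array","items":{"type":"object","properties":{"x":{"type":"number"},"y":{"type":"number"},"z":{"type":"number"},"wx":{"type":"number"},"wy":{"type":"number"},"wz":{"type":"number"},"hand":{"type":"number"}}}},"grip_force":{"type":"number"}},"required":["deltas"]}

```bash
ls; mkdir -p pics; python3 - <<'E'
from cell import monitor, viewer, robot
import cv2, numpy as np
print(monitor.observe()); print(robot.hold_point_z)
for n in ("top","scene"):
    im=viewer.read_camera(n); cv2.imwrite(f"pics/{n}0.png",im[...,::-1]); p=viewer.camera_params(n); print(n,p)
E
```

```text
pics
{'time': 0.0, 'qpos': array([-1.45898489e+00,  3.42722296e-01,  1.52497997e+00,  9.95717777e-06,
        1.27538569e+00, -1.46034611e-01]), 'qvel': array([-4.57204201e-04, -1.49719163e-05, -1.42144474e-04, -9.69190106e-04,
       -6.79299427e-04, -2.77634823e-04]), 'joint_efforts': array([-3.66559207e-04, -4.31246674e+01, -2.44221514e+01,  7.17030955e-02,
        5.60436992e-02, -9.59831391e-05]), 'tool_pos': array([ 0.13383758, -0.50725505,  0.22605811]), 'tool_rot': array([-3.14011466e+00, -2.27010222e-04,  2.57842975e-01]), 'contact_force': array([ 0.40553889,  0.39660442, -0.40120041]), 'torque': array([0.03240881, 0.02370885, 0.0110208 ]), 'opening': 0.09188650911289181}
0.0188
top {'camera_matrix': array([[590.18140913,   0.        , 310.892608  ],
       [  0.        , 590.18140913, 245.53254958],
       [  0.        ,   0.        ,   1.        ]]), 'R': array([[-0.01776166, -0.99983045, -0.00485766],
       [-0.97925462,  0.01837657, -0.20179866],
       [ 0.20185371,  0.00117261, -0.97941498]]), 't': array([-0.01958336,  0.54316821,  1.50996457])}
scene {'camera_matrix': array([[469.1048207 ,   0.        , 320.51036949],
       [  0.        , 469.1048207 , 237.35607905],
       [  0.        ,   0.        ,   1.        ]]), 'R': array([[-0.88492422, -0.46534632,  0.01902425],
       [-0.27558925,  0.49027002, -0.82685299],
       [ 0.37544597, -0.73694512, -0.56209626]]), 't': array([0.45535425, 0.24258442, 1.30277606])}
```

View pics/top0.png

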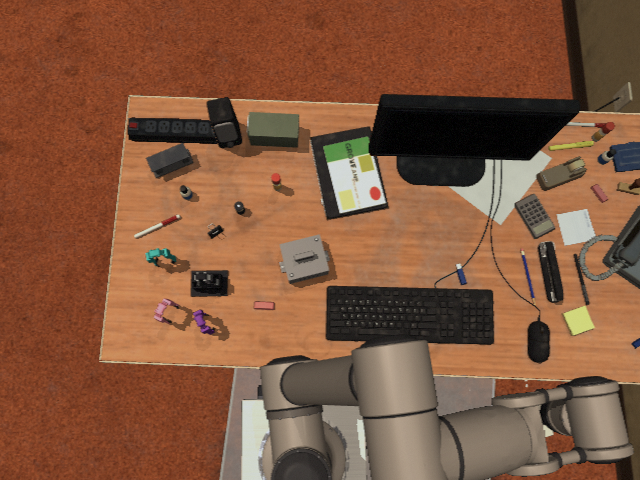

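View pics/scene0.png

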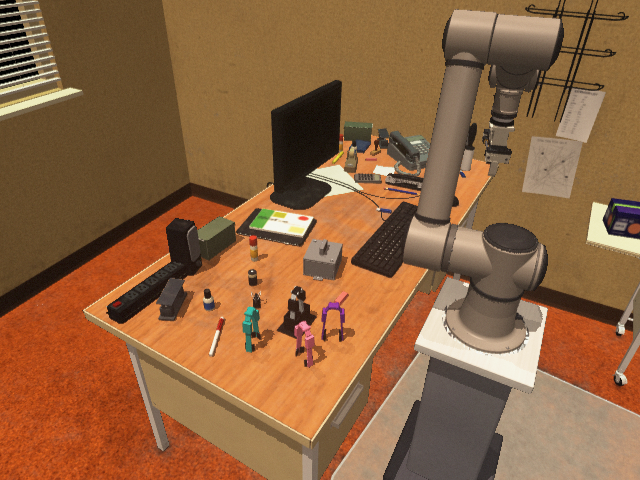

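The top view shows the grey box at about (303,260) and the black stand with tongs at about (209,282), with coloured look-alikes near (160,257), (167,310) and (205,322). The scene view confirms this, and the arm is parked to the right. Next I'll measure roughly and make an enlarged crop.

```bash
cat > h.py <<'E'
import numpy as np, cv2
from cell import monitor, viewer, robot
from scipy.spatial.transform import Rotation as Ro
def ray(p,u,v,z):
    K,R,t=p["camera_matrix"],p["R"],p["t"]
    c=-R.T@t; d=R.T@np.linalg.solve(K,[u,v,1.]); return (c+d*(z-c[2])/d[2])
def proj(p,X):
    q=p["camera_matrix"]@(p["R"]@np.asarray(X,float)+p["t"]); return q[:2]/q[2]
def togo(X,rpy):  # tool-frame shift and rotvec(deg) from the measured pose
    s=monitor.observe(); A=Ro.from_euler("xyz",s["tool_rot"])
    B=Ro.from_euler("xyz",rpy)
    return (A.inv().apply(np.array(X)-s["tool_pos"])).round(4),(A.inv()*B).as_rotvec(degrees=True).round(2)
E
python3 - <<'E'
from h import *
p=viewer.camera_params("top"); im=cv2.imread("pics/top0.png")
hsv=cv2.cvtColor(im,cv2.COLOR_BGR2HSV)
m=((hsv[...,1]<50)&(hsv[...,2]>70)).astype(np.uint8)
m[:225]=0;m[290:]=0;m[:,:270]=0;m[:,340:]=0
cs,_=cv2.findContours(m,cv2.RETR_EXTERNAL,cv2.CHAIN_APPROX_NONE)
c=max(cs,key=cv2.contourArea); r=cv2.minAreaRect(c);print(r)
for q in cv2.boxPoints(r): print(q,ray(p,*q,0.065))
for n,u,v,z in [("stand",209,282,.05),("paper c",350,175,0),("eraser",264,305,.01),("glue",277,180,.08),("spare",239,208,.04),("clip",215,231,.04),("turq",160,257,.1),("purp",205,322,.1),("pink",167,310,.1)]: print(n,ray(p,u,v,z).round(3))
print("spot",proj(p,[.56,-.29,0]))
a=cv2.resize(im[225:300,270:345],None,fx=6,fy=6,interpolation=2); b=cv2.resize(im[260:335,150:245],None,fx=6,fy=6,interpolation=2)[:, :350+220]
s=cv2.imread("pics/scene0.png"); 
cv2.imwrite("pics/crop1.png",cv2.resize(np.hstack([a,b[:450]]),(800,int(450*800/(450+b.shape[1])))))
E
```

```text
((303.0294189453125, 257.61767578125), (37.107948303222656, 48.74966049194336), 75.96376037597656)
[274.88235 245.52945] [0.54251617 0.06540939 0.065     ]
[322.17648 233.70592] [ 0.57211389 -0.05992992  0.065     ]
[331.17648 269.7059 ] [ 0.47525078 -0.08135572  0.065     ]
[283.88235 281.52942] [0.44637968 0.04249712 0.065     ]
stand [0.451 0.24  0.05 ]
paper c [ 0.755 -0.143  0.   ]
eraser [0.392 0.099 0.01 ]
glue [0.718 0.058 0.08 ]
spare [0.654 0.164 0.04 ]
clip [0.591 0.228 0.04 ]
turq [0.511 0.358 0.1  ]
purp [0.343 0.24  0.1  ]
pink [0.374 0.336 0.1  ]
spot [405.61075676 241.69772459]
```

View pics/crop1.png

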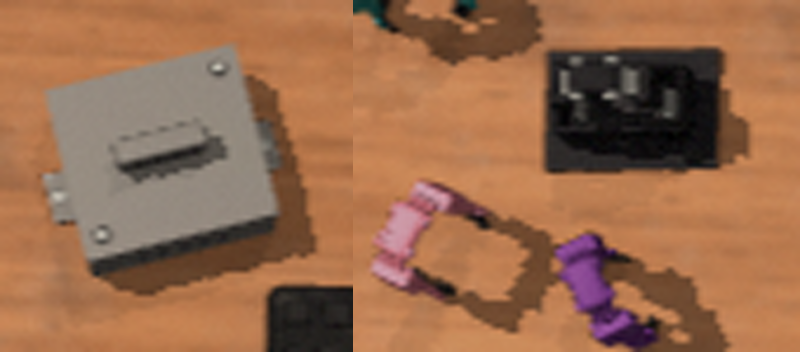

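The crop shows the cover with its two pins at about full-image (316,239) and (291.5,274.5), the rib across it, and the tongs upright in the black stand. I'll use the pin midpoint and yaw to go above the cover.

```bash
python3 - <<'E'
from h import *
p=viewer.camera_params("top")
a=ray(p,316.1,239.2,.070);b=ray(p,291.5,274.5,.070)
v=a-b; c=(a+b)/2; yaw=np.arctan2(v[1],v[0])-np.arctan2(-86,76)
print(c,np.linalg.norm(v),np.degrees(yaw))
print(togo([c[0],c[1],.22],[np.pi,0,yaw+np.pi/2]))
w=viewer.camera_params("wrist"); s=monitor.observe()
A=Ro.from_euler("xyz",s["tool_rot"]).as_matrix()
print("wrist cam in tool", A.T@(-w["R"].T@w["t"]-s["tool_pos"]), "\n", w["R"]@A, w["camera_matrix"][0,0])
E
```

```text
[ 0.51009301 -0.01061996  0.07      ] 0.11370566428860837 13.170210334065088
(array([ 0.4905, -0.3843,  0.0067]), array([-5.00e-02, -7.00e-02, -8.84e+01]))
wrist cam in tool [ 0.07856958 -0.00122579 -0.15682625] 
 [[-4.13404181e-05  9.99999783e-01  6.56999589e-04]
 [-9.56590725e-01  1.51926626e-04 -2.91434663e-01]
 [-2.91434699e-01 -6.40527744e-04  9.56590511e-01]] 429.5855651794916
```

Request:
{"op": "move_arm", "data": {
  "deltas": [
    {"x":0.49,"y":-0.384,"z":0.006,"wz":-88.4,"hand":1},
    {"x":0.49,"y":-0.384,"z":0.006,"wz":-88.4,"hand":1},
    {"x":0.49,"y":-0.384,"z":0.006,"wz":-88.4,"hand":1},
    {"x":0.49,"y":-0.384,"z":0.006,"wz":-88.4,"hand":1},
    {"x":0.49,"y":-0.384,"z":0.006,"wz":-88.4,"hand":1},
    {"x":0.49,"y":-0.384,"z":0.006,"wz":-88.4,"hand":1},
    {"x":0.49,"y":-0.384,"z":0.006,"wz":-88.4,"hand":1},
    {"x":0.49,"y":-0.384,"z":0.006,"wz":-88.4,"hand":1}
  ]
}}

```text
schema error: expected keys x, y, z, wx, wy, wz, hand
```

```bash
python3 - <<'E'
from h import *
print(togo([.5101,-.0106,.22],[np.pi,0,np.radians(103.17)]))
E
```

```text
(array([ 0.4905, -0.3843,  0.0067]), array([-5.00e-02, -7.00e-02, -8.84e+01]))
```

Request:
{"op": "move_arm", "data": {
  "deltas": [
    {"x":0.49,"y":-0.384,"z":0.006,"wx":0,"wy":0,"wz":-88.4,"hand":1},
    {"x":0.49,"y":-0.384,"z":0.006,"wx":0,"wy":0,"wz":-88.4,"hand":1},
    {"x":0.49,"y":-0.384,"z":0.006,"wx":0,"wy":0,"wz":-88.4,"hand":1},
    {"x":0.49,"y":-0.384,"z":0.006,"wx":0,"wy":0,"wz":-88.4,"hand":1},
    {"x":0.49,"y":-0.384,"z":0.006,"wx":0,"wy":0,"wz":-88.4,"hand":1},
    {"x":0.49,"y":-0.384,"z":0.006,"wx":0,"wy":0,"wz":-88.4,"hand":1},
    {"x":0.49,"y":-0.384,"z":0.006,"wx":0,"wy":0,"wz":-88.4,"hand":1},
    {"x":0.49,"y":-0.384,"z":0.006,"wx":0,"wy":0,"wz":-88.4,"hand":1}
  ]
}}

```text
time: 1.1
tool_pos: [0.4366, -0.1072, 0.2218]
tool_rot: [-3.142, 0.0, 1.764]
contact_force: [1.8, -0.5, 0.9]
opening: 0.0922
```

```bash
python3 - <<'E'
from h import *
print(togo([.5101,-.0106,.22],[np.pi,0,np.radians(103.17)]))
E
```

```text
(array([0.0807, 0.0907, 0.0018]), array([-0.  ,  0.01, -2.1 ]))
```

Request:
{"op": "move_arm", "data": {
  "deltas": [
    {"x":0.079,"y":0.088,"z":0.0,"wx":0,"wy":0,"wz":-1.5,"hand":1},
    {"x":0.079,"y":0.088,"z":0.0,"wx":0,"wy":0,"wz":-1.5,"hand":1},
    {"x":0.079,"y":0.088,"z":0.0,"wx":0,"wy":0,"wz":-1.5,"hand":1},
    {"x":0.079,"y":0.088,"z":0.0,"wx":0,"wy":0,"wz":-1.5,"hand":1},
    {"x":0.079,"y":0.088,"z":0.0,"wx":0,"wy":0,"wz":-1.5,"hand":1}
  ]
}}

```text
time: 1.72
tool_pos: [0.5069, -0.0161, 0.2218]
tool_rot: [-3.141, 0.0, 1.782]
contact_force: [0.4, 0.3, -0.0]
opening: 0.092
```

```bash
python3 - <<'E'
from h import *
p=viewer.camera_params("wrist")
im=viewer.read_camera("wrist")[...,::-1].copy(); s=monitor.observe(); print(s["time"],s["tool_pos"],s["tool_rot"],s["qvel"].round(3))
np.savez("w1.npz",im=im,**p)
for q in [(.510,-.0106,.07)]: print(proj(p,q))
cv2.imwrite("pics/w1.png",im)
E
```

```text
1.775 [ 0.50702596 -0.01622808  0.22195289] [-3.14137549e+00  1.82239844e-04  1.78209418e+00] [-0.001  0.    -0.003  0.001 -0.002  0.   ]
[326.20232684 216.50459814]
```

View pics/w1.png

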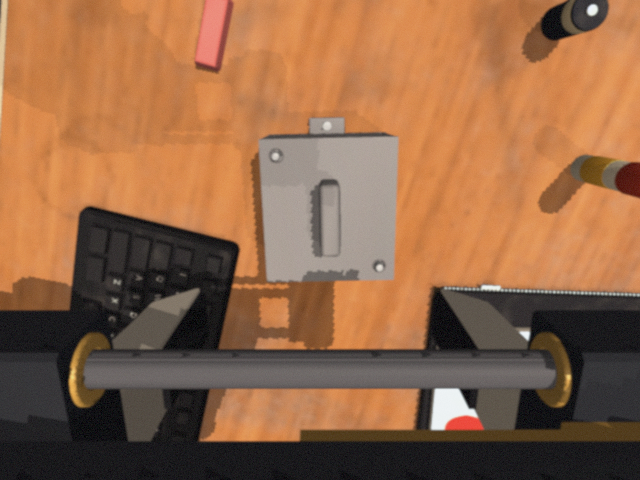

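The wrist view shows the cover close up. Its pins are at (277,156) and (379,266), and the rib is centred at about (329,217).

```bash
python3 - <<'E'
from h import *
p=dict(np.load("w1.npz"))
g=cv2.cvtColor(p["im"],cv2.COLOR_BGR2GRAY)
def blob(u,v):
    s=g[v-8:v+9,u-8:u+9].astype(float); w=np.clip(s-np.percentile(s,80)-8,0,None); y,x=np.mgrid[-8:9,-8:9]; return u+(w*x).sum()/w.sum(), v+(w*y).sum()/w.sum()
P=blob(277,156),blob(379,266); print(P)
b=ray(p,*P[0],.07); a=ray(p,*P[1],.07)
v=a-b;c=(a+b)/2;yaw=np.arctan2(v[1],v[0])-np.arctan2(-86,76)
print(c,np.linalg.norm(v),np.degrees(yaw), "rib",ray(p,330,217,.093))
print(togo([c[0],c[1],.0705],[np.pi,0,yaw+np.pi/2]))
E
```

```text
((np.float64(275.0448222565688), np.float64(155.80370942812982)), (np.float64(379.2823949955317), np.float64(267.29490616621985)))
[ 0.5116915  -0.00806769  0.07      ] 0.11425093197742918 13.198790187215526 rib [ 0.51109532 -0.00496588  0.093     ]
(array([0.007 , 0.0063, 0.1515]), array([-0.01,  0.01, -1.09]))
```

Request:
{"op": "move_arm", "data": {
  "deltas": [
    {"x":0.007,"y":0.006,"z":0.06,"wx":0,"wy":0,"wz":-1.1,"hand":1},
    {"x":0.007,"y":0.006,"z":0.11,"wx":0,"wy":0,"wz":-1.1,"hand":1},
    {"x":0.007,"y":0.006,"z":0.14,"wx":0,"wy":0,"wz":-1.1,"hand":1},
    {"x":0.007,"y":0.006,"z":0.151,"wx":0,"wy":0,"wz":-1.1,"hand":1},
    {"x":0.007,"y":0.006,"z":0.151,"wx":0,"wy":0,"wz":-1.1,"hand":1},
    {"x":0.007,"y":0.006,"z":0.151,"wx":0,"wy":0,"wz":-1.1,"hand":0.3},
    {"x":0.007,"y":0.006,"z":0.151,"wx":0,"wy":0,"wz":-1.1,"hand":0.3},
    {"x":0.007,"y":0.006,"z":0.151,"wx":0,"wy":0,"wz":-1.1,"hand":0.3}
  ],
  "grip_force": 30
}}

```text
time: 2.78
tool_pos: [0.5123, -0.0071, 0.0716]
tool_rot: [3.14, 0.001, 1.803]
contact_force: [-0.1, 0.2, 0.3]
opening: 0.0666
```

Request:
{"op": "move_arm", "data": {
  "deltas": [
    {"x":0,"y":0,"z":0.001,"wx":0,"wy":0,"wz":0,"hand":0},
    {"x":0,"y":0,"z":0.001,"wx":0,"wy":0,"wz":0,"hand":0},
    {"x":0,"y":0,"z":0.001,"wx":0,"wy":0,"wz":0,"hand":0},
    {"x":0,"y":0,"z":0.001,"wx":0,"wy":0,"wz":0,"hand":0},
    {"x":0,"y":0,"z":0.001,"wx":0,"wy":0,"wz":0,"hand":0},
    {"x":0,"y":0,"z":0.001,"wx":0,"wy":0,"wz":0,"hand":0}
  ]
}}

```text
time: 3.52
tool_pos: [0.5119, -0.007, 0.0699]
tool_rot: [-3.142, 0.0, 1.803]
contact_force: [0.2, -0.6, -1.3]
opening: 0.014
```

The fingers stopped at 14 mm on the rib. Next I lift straight up.

Request:
{"op": "move_arm", "data": {
  "deltas": [
    {"x":0,"y":0,"z":-0.006,"wx":0,"wy":0,"wz":0,"hand":0},
    {"x":0,"y":0,"z":-0.014,"wx":0,"wy":0,"wz":0,"hand":0},
    {"x":0,"y":0,"z":-0.03,"wx":0,"wy":0,"wz":0,"hand":0},
    {"x":0,"y":0,"z":-0.06,"wx":0,"wy":0,"wz":0,"hand":0},
    {"x":0,"y":0,"z":-0.09,"wx":0,"wy":0,"wz":0,"hand":0},
    {"x":0,"y":0,"z":-0.09,"wx":0,"wy":0,"wz":0,"hand":0}
  ]
}}

```text
time: 4.28
tool_pos: [0.5134, -0.0072, 0.1624]
tool_rot: [3.136, 0.002, 1.803]
contact_force: [-0.5, 0.4, -0.5]
opening: 0.0137
```

```bash
python3 - <<'E'
from h import *
print(monitor.observe()["opening"])
print(togo([.555,-.285,.16],[np.pi,0,np.radians(103.2)]))
p=viewer.camera_params("scene"); im=viewer.read_camera("scene")[...,::-1]
t=viewer.read_camera("top")[...,::-1]
u=np.hstack([cv2.resize(im[180:360,240:440],None,fx=2,fy=2),cv2.resize(t[200:380,270:470],None,fx=2,fy=2)]); cv2.imwrite("pics/lift.png",u)
E
```

```text
0.013679705372024023
(array([-0.2799, -0.0235,  0.0029]), array([0.3 , 0.13, 0.12]))
```

View pics/lift.png

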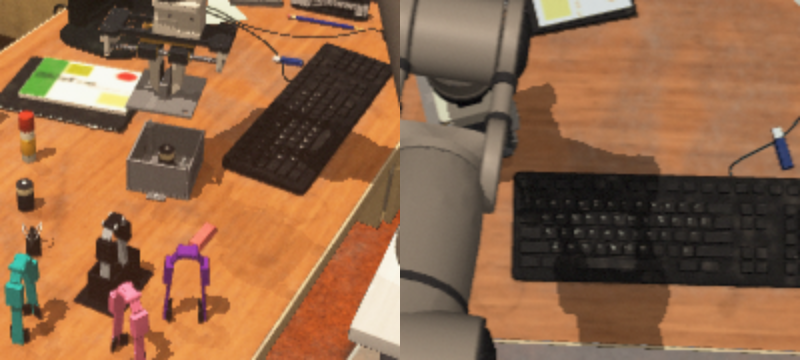

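The cover is lifted and level, and the cell stands in the open box. I'll carry the cover to the free desk area.

Request:
{"op": "move_arm", "data": {
  "deltas": [
    {"x":-0.06,"y":-0.005,"z":0,"wx":0,"wy":0,"wz":0,"hand":0},
    {"x":-0.12,"y":-0.01,"z":0,"wx":0,"wy":0,"wz":0,"hand":0},
    {"x":-0.18,"y":-0.015,"z":0.01,"wx":0,"wy":0,"wz":0,"hand":0},
    {"x":-0.24,"y":-0.02,"z":0.03,"wx":0,"wy":0,"wz":0,"hand":0},
    {"x":-0.28,"y":-0.024,"z":0.06,"wx":0,"wy":0,"wz":0,"hand":0},
    {"x":-0.28,"y":-0.024,"z":0.1,"wx":0,"wy":0,"wz":0,"hand":0},
    {"x":-0.28,"y":-0.024,"z":0.13,"wx":0,"wy":0,"wz":0,"hand":0},
    {"x":-0.28,"y":-0.024,"z":0.138,"wx":0,"wy":0,"wz":0,"hand":0}
  ]
}}

```text
time: 5.38
tool_pos: [0.551, -0.2838, 0.0183]
tool_rot: [-3.137, -0.005, 1.803]
contact_force: [0.7, 0.1, -0.5]
opening: 0.0135
```

Request:
{"op": "move_arm", "data": {
  "deltas": [
    {"x":0,"y":0,"z":0,"wx":0,"wy":0,"wz":0,"hand":0},
    {"x":0,"y":0,"z":0.004,"wx":0,"wy":0,"wz":0,"hand":0},
    {"x":0,"y":0,"z":0.008,"wx":0,"wy":0,"wz":0,"hand":0},
    {"x":0,"y":0,"z":0.01,"wx":0,"wy":0,"wz":0,"hand":0},
    {"x":0,"y":0,"z":0.01,"wx":0,"wy":0,"wz":0,"hand":0}
  ]
}}

```text
time: 6.0
tool_pos: [0.553, -0.285, 0.012]
tool_rot: [-3.142, 0.0, 1.803]
contact_force: [-0.6, 0.2, -1.1]
opening: 0.0135
```

Request:
{"op": "move_arm", "data": {
  "deltas": [
    {"x":0,"y":0,"z":0.001,"wx":0,"wy":0,"wz":0,"hand":0},
    {"x":0,"y":0,"z":0.002,"wx":0,"wy":0,"wz":0,"hand":0},
    {"x":0,"y":0,"z":0.002,"wx":0,"wy":0,"wz":0,"hand":0}
  ]
}}

```text
time: 6.38
tool_pos: [0.5531, -0.2851, 0.0099]
tool_rot: [3.142, 0.0, 1.803]
contact_force: [-0.6, 0.9, -0.6]
opening: 0.0137
```

Request:
{"op": "move_arm", "data": {
  "deltas": [
    {"x":0,"y":0,"z":0,"wx":0,"wy":0,"wz":0,"hand":1},
    {"x":0,"y":0,"z":0,"wx":0,"wy":0,"wz":0,"hand":1},
    {"x":0,"y":0,"z":0,"wx":0,"wy":0,"wz":0,"hand":1},
    {"x":0,"y":0,"z":0,"wx":0,"wy":0,"wz":0,"hand":1},
    {"x":0,"y":0,"z":0,"wx":0,"wy":0,"wz":0,"hand":1},
    {"x":0,"y":0,"z":-0.06,"wx":0,"wy":0,"wz":0,"hand":1},
    {"x":0,"y":0,"z":-0.12,"wx":0,"wy":0,"wz":0,"hand":1},
    {"x":0,"y":0,"z":-0.19,"wx":0,"wy":0,"wz":0,"hand":1}
  ]
}}

```text
time: 7.38
tool_pos: [0.5527, -0.2848, 0.1941]
tool_rot: [-3.141, -0.0, 1.803]
contact_force: [0.5, -0.2, -0.5]
opening: 0.0884
```

```bash
python3 - <<'E'
from h import *
t=viewer.read_camera("top")[...,::-1]; 
cv2.imwrite("pics/top2.png",cv2.resize(t[130:350,120:450],None,fx=2.4,fy=2.4,interpolation=2))
print(monitor.observe()["time"],monitor.observe()["qpos"])
# look pose for tongs: tool x axis points towards camera; camera at tool x+79mm; TCP above stand, yaw pi
print(togo([.47,.235,.27],[np.pi,0,np.pi]))
E
```

```text
7.425 [-5.98747468e-01  5.36474115e-01  1.27550102e+00 -6.49657738e-05
  1.31491213e+00 -8.31306069e-01]
(array([ 0.5269,  0.0373, -0.0713]), array([ 6.000e-02,  9.100e-01, -7.667e+01]))
```

View pics/top2.png

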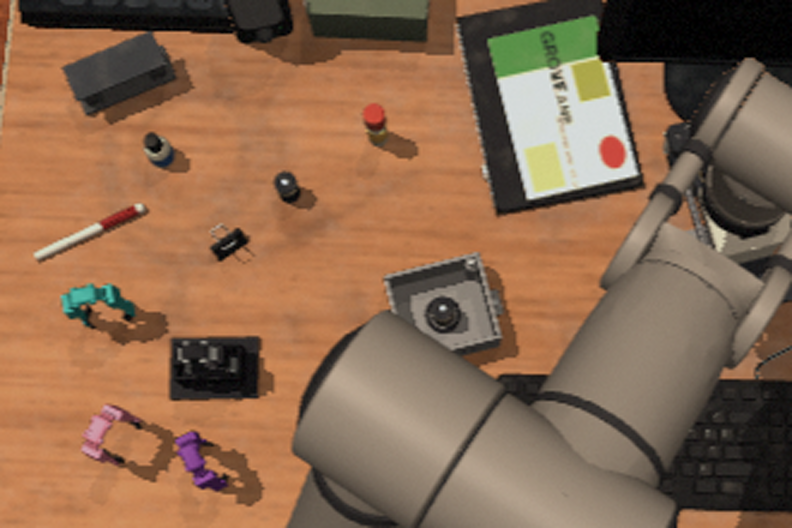

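The box is now open, with the cell at its centre. The arm hides the cover here, so I'll check it after moving on. Next is the look pose over the stand.

Request:
{"op": "move_arm", "data": {
  "deltas": [
    {"x":0.526,"y":0.038,"z":-0.07,"wx":0,"wy":0,"wz":-76.7,"hand":1},
    {"x":0.526,"y":0.038,"z":-0.07,"wx":0,"wy":0,"wz":-76.7,"hand":1},
    {"x":0.526,"y":0.038,"z":-0.07,"wx":0,"wy":0,"wz":-76.7,"hand":1},
    {"x":0.526,"y":0.038,"z":-0.07,"wx":0,"wy":0,"wz":-76.7,"hand":1},
    {"x":0.526,"y":0.038,"z":-0.07,"wx":0,"wy":0,"wz":-76.7,"hand":1},
    {"x":0.526,"y":0.038,"z":-0.07,"wx":0,"wy":0,"wz":-76.7,"hand":1},
    {"x":0.526,"y":0.038,"z":-0.07,"wx":0,"wy":0,"wz":-76.7,"hand":1},
    {"x":0.526,"y":0.038,"z":-0.07,"wx":0,"wy":0,"wz":-76.7,"hand":1}
  ]
}}

```text
time: 8.43
tool_pos: [0.4734, 0.2061, 0.2585]
tool_rot: [-3.142, 0.001, -3.139]
contact_force: [0.9, -0.3, -0.2]
opening: 0.092
```

```bash
python3 - <<'E'
from h import *
print(togo([.47,.235,.27],[np.pi,0,np.pi]))
E
```

```text
(array([ 0.0033,  0.0289, -0.0115]), array([-0.  ,  0.04,  0.16]))
```

Request:
{"op": "move_arm", "data": {
  "deltas": [
    {"x":0.003,"y":0.023,"z":-0.01,"wx":0,"wy":0,"wz":0,"hand":1},
    {"x":0.003,"y":0.023,"z":-0.01,"wx":0,"wy":0,"wz":0,"hand":1},
    {"x":0.003,"y":0.023,"z":-0.01,"wx":0,"wy":0,"wz":0,"hand":1}
  ]
}}

```text
time: 8.8
tool_pos: [0.4709, 0.2265, 0.2677]
tool_rot: [-3.141, -0.001, 3.142]
contact_force: [0.0, -0.7, -0.1]
opening: 0.092
```

```bash
python3 - <<'E'
from h import *
p=viewer.camera_params("wrist")
im=viewer.read_camera("wrist")[...,::-1].copy(); s=monitor.observe(); print(s["time"],s["tool_pos"],s["tool_rot"],s["qvel"].round(3))
np.savez("w2.npz",im=im,**p)
q=proj(p,[.451,.24,.1]);print(q); u,v=q.astype(int)
t=viewer.read_camera("top")[...,::-1]
a=cv2.resize(im[40:320,180:460],(520,520),interpolation=2)
b=cv2.resize(t[180:320,340:480],(260,260),interpolation=2)
o=np.zeros((520,780,3),np.uint8);o[:,:520]=a;o[:260,520:]=b;cv2.imwrite("pics/w2.png",o)
E
```

```text
8.85 [0.47098817 0.22617338 0.2676127 ] [-3.14086446e+00 -7.86088269e-04  3.14069865e+00] [-0.009 -0.    -0.002 -0.     0.003  0.003]
[336.01774953 191.53420568]
```

View pics/w2.png

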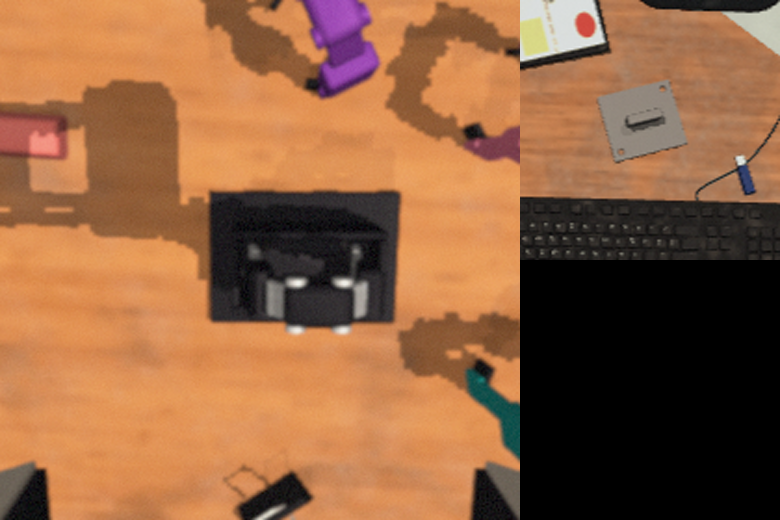

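The cover lies flat on the desk at the right-hand inset. The tongs' cap is centred at about crop (319,306), and the stand's foot corners are at about (210,192), (400,192), (393,321) and (210,321).

```bash
python3 - <<'E'
from h import *
p=dict(np.load("w2.npz")); f=280/520
def r(u,v,z): return ray(p,180+u*f,40+v*f,z)
for q in [(319,306,.122),(319,306,.13),(319,306,.115)]: print("cap",r(*q))
w=[r(*q,.12) for q in [(296,282),(342,282),(296,329),(342,329)]]
print("cap yaw",[np.degrees(np.arctan2(*(b-a)[[0,1]])) for a,b in [(w[1],w[0]),(w[3],w[2])]], np.degrees(np.arctan2(*(w[0]-w[2])[[1,0]])), [np.linalg.norm(w[0]-w[2]),np.linalg.norm(w[0]-w[1])])
# foot: dark mask, rows/edges
im=p["im"]; m=(im.max(2)<60).astype(np.uint8); m=cv2.morphologyEx(m,cv2.MORPH_CLOSE,np.ones((5,5)))
n,l,st,c=cv2.connectedComponentsWithStats(m); k=l[40+int(210*f),180+int(230*f)]
cs,_=cv2.findContours((l==k).astype(np.uint8),0,cv2.CHAIN_APPROX_NONE); cc=cv2.convexHull(max(cs,key=cv2.contourArea))[:,0]
X=np.array([ray(p,*q,.004)[:2] for q in cc.astype(float)]); 
R=cv2.minAreaRect((X*1000).astype(np.float32)); print("foot",R)
for q in [(210,192),(400,192),(395,321),(210,321)]: print(r(*q,.004))
# top-cam check of cover and of the box
t=viewer.camera_params("top"); print("cover", ray(t,340+(641-520)*140/260,180+121*140/260,.02))
E
```

```text
cap [0.45654491 0.25057915 0.122     ]
cap [0.45481576 0.24997362 0.13      ]
cap [0.45805791 0.25110898 0.115     ]
cap yaw [np.float64(-179.99653127210513), np.float64(-179.99663630006398)] -179.24506041860056 [np.float64(0.018645647097997445), np.float64(0.017743463598990757)]
foot ((457.61883544921875, 249.92166137695312), (96.62547302246094, 69.83112335205078), 89.99635314941406)
[0.4221237  0.20202393 0.004     ]
[0.42212995 0.299976   0.004     ]
[0.49031763 0.30076226 0.004     ]
[0.49031173 0.20078072 0.004     ]
cover [ 0.54625356 -0.2850251   0.02      ]
```

```bash
python3 - <<'E'
from h import *
print(togo([.4565,.2508,.072],[np.pi,0,np.pi]))
E
```

```text
(array([0.0145, 0.0248, 0.1957]), array([-0.03, -0.04, -0.08]))
```

Request:
{"op": "move_arm", "data": {
  "deltas": [
    {"x":0.014,"y":0.024,"z":0.02,"wx":0,"wy":0,"wz":0,"hand":1},
    {"x":0.014,"y":0.024,"z":0.07,"wx":0,"wy":0,"wz":0,"hand":1},
    {"x":0.014,"y":0.024,"z":0.11,"wx":0,"wy":0,"wz":0,"hand":1},
    {"x":0.014,"y":0.024,"z":0.15,"wx":0,"wy":0,"wz":0,"hand":1},
    {"x":0.014,"y":0.024,"z":0.18,"wx":0,"wy":0,"wz":0,"hand":1},
    {"x":0.014,"y":0.024,"z":0.194,"wx":0,"wy":0,"wz":0,"hand":1},
    {"x":0.014,"y":0.024,"z":0.194,"wx":0,"wy":0,"wz":0,"hand":0.68},
    {"x":0.014,"y":0.024,"z":0.194,"wx":0,"wy":0,"wz":0,"hand":0.68}
  ],
  "grip_force": 30
}}

```text
time: 9.9
tool_pos: [0.4579, 0.2513, 0.0753]
tool_rot: [3.141, 0.002, 3.141]
contact_force: [-0.0, -0.0, 1.3]
opening: 0.0766
```

```bash
python3 - <<'E'
from h import *
p=viewer.camera_params("wrist")
im=viewer.read_camera("wrist")[...,::-1].copy(); s=monitor.observe(); print(s["time"],s["tool_pos"],s["tool_rot"],s["opening"])
print(togo([.4565,.2508,.072],[np.pi,0,np.pi]))
sc=viewer.read_camera("scene")[...,::-1]
u,v=proj(viewer.camera_params("scene"),[.4565,.25,.08]).astype(int)
o=np.hstack([cv2.resize(im[100:460],(520,293)),cv2.resize(sc[v-45:v+45,u-40:u+40],(260,293),interpolation=2)]);cv2.imwrite("pics/w3.png",o)
E
```

```text
9.95 [0.45785484 0.2513995  0.07539473] [ 3.14086572e+00  2.30150425e-03 -3.14155713e+00] 0.07203369780029545
(array([ 0.0014, -0.0006,  0.0034]), array([0.04, 0.13, 0.  ]))
```

View pics/w3.png

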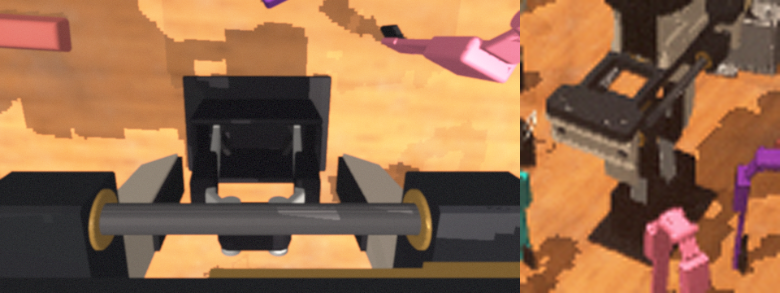

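The tongs' cap sits between the fingers, with no contact. I'll settle the last 2–3 mm and squeeze to about 55.5 mm.

Request:
{"op": "move_arm", "data": {
  "deltas": [
    {"x":0.0005,"y":0,"z":0.002,"wx":0,"wy":0,"wz":0,"hand":0.64},
    {"x":0.0005,"y":0,"z":0.002,"wx":0,"wy":0,"wz":0,"hand":0.62},
    {"x":0.0005,"y":0,"z":0.002,"wx":0,"wy":0,"wz":0,"hand":0.604},
    {"x":0.0005,"y":0,"z":0.002,"wx":0,"wy":0,"wz":0,"hand":0.604},
    {"x":0.0005,"y":0,"z":0.002,"wx":0,"wy":0,"wz":0,"hand":0.604},
    {"x":0.0005,"y":0,"z":0.002,"wx":0,"wy":0,"wz":0,"hand":0.604}
  ]
}}

```text
time: 10.75
tool_pos: [0.4566, 0.2514, 0.0723]
tool_rot: [3.141, 0.0, -3.141]
contact_force: [1.0, 1.4, 1.9]
opening: 0.0553
```

Request:
{"op": "move_arm", "data": {
  "deltas": [
    {"x":0,"y":0,"z":-0.006,"wx":0,"wy":0,"wz":0,"hand":0.604},
    {"x":0,"y":0,"z":-0.015,"wx":0,"wy":0,"wz":0,"hand":0.604},
    {"x":0,"y":0,"z":-0.03,"wx":0,"wy":0,"wz":0,"hand":0.604},
    {"x":0,"y":0,"z":-0.05,"wx":0,"wy":0,"wz":0,"hand":0.604},
    {"x":0,"y":0,"z":-0.075,"wx":0,"wy":0,"wz":0,"hand":0.604},
    {"x":0,"y":0,"z":-0.1,"wx":0,"wy":0,"wz":0,"hand":0.604},
    {"x":0,"y":0,"z":-0.12,"wx":0,"wy":0,"wz":0,"hand":0.604},
    {"x":0,"y":0,"z":-0.12,"wx":0,"wy":0,"wz":0,"hand":0.604}
  ]
}}

```text
time: 11.75
tool_pos: [0.4573, 0.2515, 0.1943]
tool_rot: [3.14, 0.004, -3.141]
contact_force: [-0.3, -0.4, -1.6]
opening: 0.0555
```

```bash
python3 - <<'E'
from h import *
s=monitor.observe(); print(s["time"],s["tool_pos"],s["opening"])
print(togo([.5117,-.0081,.21],[np.pi,0,np.pi]))
q=viewer.camera_params("scene")
sc=viewer.read_camera("scene")[...,::-1]; t=viewer.read_camera("top")[...,::-1]
np.savez("sc3.npz",im=sc,**q); np.savez("t3.npz",im=t,**viewer.camera_params("top"))
T=s["tool_pos"]; u,v=proj(q,T).astype(int); print(u,v,[proj(q,[T[0],T[1],z]).round(1) for z in (T[2]-.066,T[2]+.056)])
o=np.hstack([cv2.resize(sc[v-60:v+90,u-65:u+65],(520,600),interpolation=2),cv2.resize(t[220:310,270:340][:, :],(280,360),interpolation=2)[:360].copy() if 0 else np.vstack([cv2.resize(t[220:290,270:340],(280,280),interpolation=2),np.zeros((320,280,3),np.uint8)])]);cv2.imwrite("pics/w4.png",o)
E
```

```text
11.75 [0.45733854 0.25154955 0.19433598] 0.05548655394677391
(array([-0.0544, -0.2596, -0.0158]), array([0.08, 0.24, 0.02]))
295 268 [array([295.9, 288.9]), array([295.3, 250.8])]
```

View pics/w4.png

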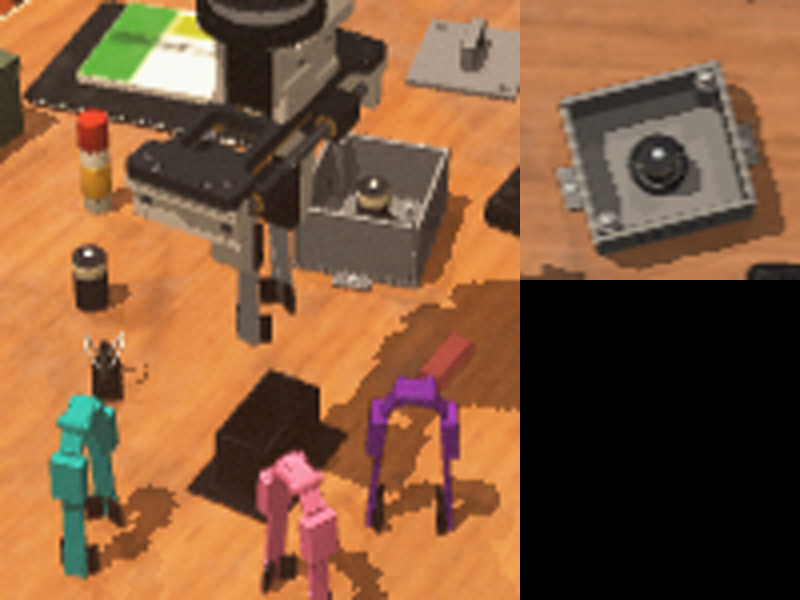

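The tongs are out of the stand and upright with the jaws open. The cover is flat on the desk, and the cell stands mid-box at about inset (657,165).

```bash
python3 - <<'E'
from h import *
t=dict(np.load("t3.npz")); print("cell", ray(t,270+137/4,220+165/4,.0535), "pins", (ray(t,270+(706-520)/4,220+83/4,.07)+ray(t,270+(609-520)/4,220+221/4,.07))/2)
q=dict(np.load("sc3.npz"))
T=np.array([.4573,.2515,.1943])
for dz in (-.060,-.064,-.068,-.072): print(dz,[((proj(q,T+[0,dy,dz])-[230,208])*4).round(0) for dy in (.027,-.027)])
E
```

```text
cell [ 0.50105023 -0.01120125  0.0535    ] pins [ 0.50699331 -0.01206942  0.07      ]
-0.06 [array([242., 341.]), array([284., 293.])]
-0.064 [array([242., 345.]), array([284., 298.])]
-0.068 [array([242., 350.]), array([284., 303.])]
-0.072 [array([242., 355.]), array([284., 307.])]
```

Request:
{"op": "move_arm", "data": {
  "deltas": [
    {"x":-0.013,"y":-0.06,"z":-0.016,"wx":0,"wy":0,"wz":0,"hand":0.604},
    {"x":-0.026,"y":-0.12,"z":-0.016,"wx":0,"wy":0,"wz":0,"hand":0.604},
    {"x":-0.038,"y":-0.18,"z":-0.016,"wx":0,"wy":0,"wz":0,"hand":0.604},
    {"x":-0.048,"y":-0.225,"z":-0.016,"wx":0,"wy":0,"wz":0,"hand":0.604},
    {"x":-0.052,"y":-0.25,"z":-0.016,"wx":0,"wy":0,"wz":0,"hand":0.604},
    {"x":-0.0545,"y":-0.2595,"z":-0.016,"wx":0,"wy":0,"wz":0,"hand":0.604},
    {"x":-0.0545,"y":-0.2595,"z":-0.016,"wx":0,"wy":0,"wz":0,"hand":0.604},
    {"x":-0.0545,"y":-0.2595,"z":-0.016,"wx":0,"wy":0,"wz":0,"hand":0.604}
  ]
}}

```text
time: 12.85
tool_pos: [0.5107, -0.0071, 0.2079]
tool_rot: [3.141, -0.001, -3.14]
contact_force: [-0.4, 0.7, -1.0]
opening: 0.0553
```

Request:
{"op": "move_arm", "data": {
  "deltas": [
    {"x":-0.001,"y":0,"z":0.02,"wx":0,"wy":0,"wz":0,"hand":0.604},
    {"x":-0.001,"y":0,"z":0.04,"wx":0,"wy":0,"wz":0,"hand":0.604},
    {"x":-0.001,"y":0,"z":0.055,"wx":0,"wy":0,"wz":0,"hand":0.604},
    {"x":-0.001,"y":0,"z":0.055,"wx":0,"wy":0,"wz":0,"hand":0.604},
    {"x":-0.001,"y":0,"z":0.055,"wx":0,"wy":0,"wz":0,"hand":0.604}
  ]
}}

```text
time: 13.48
tool_pos: [0.5124, -0.008, 0.1538]
tool_rot: [-3.141, 0.001, -3.141]
contact_force: [-0.2, -0.1, -1.5]
opening: 0.0553
```

```bash
python3 - <<'E'
from h import *
p=viewer.camera_params("wrist"); s=monitor.observe()
im=viewer.read_camera("wrist")[...,::-1].copy()
q=viewer.camera_params("scene"); sc=viewer.read_camera("scene")[...,::-1].copy()
np.savez("w5.npz",im=im,**p); np.savez("s5.npz",im=sc,**q)
T=s["tool_pos"]; print(T,s["tool_rot"],s["opening"],s["contact_force"])
u,v=proj(q,[.5117,-.008,.07]).astype(int); print(u,v, proj(p,[.5117,-.008,.053]))
o=np.hstack([cv2.resize(im[100:400,170:470],(500,500),interpolation=2),cv2.resize(sc[v-50:v+50,u-30:u+30],(300,500),interpolation=2)]);cv2.imwrite("pics/w5.png",o)
E
```

```text
[ 0.5124271  -0.0080313   0.15378269] [-3.14134257e+00  1.01390574e-03 -3.14096137e+00] 0.055299291959178196 [-0.19056118 -0.08146947 -1.46535878]
322 250 [317.94320587 240.97215409]
```

View pics/w5.png

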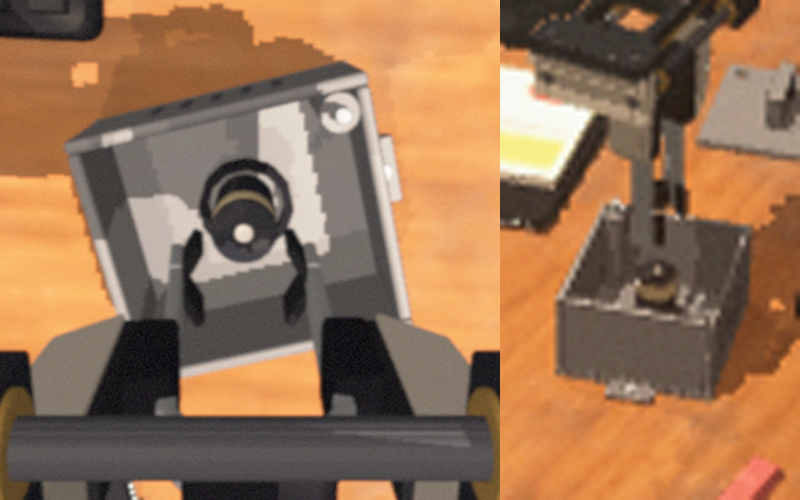

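The jaws straddle the cell. The terminal is at crop (244,233) and the jaw midpoint is at x≈245, so it's aligned to about 1 mm. I'll descend to tips 17 mm above the cell's underside.

Request:
{"op": "move_arm", "data": {
  "deltas": [
    {"x":0.0005,"y":0,"z":0.015,"wx":0,"wy":0,"wz":0,"hand":0.604},
    {"x":0.0005,"y":0,"z":0.03,"wx":0,"wy":0,"wz":0,"hand":0.604},
    {"x":0.0005,"y":0,"z":0.045,"wx":0,"wy":0,"wz":0,"hand":0.604},
    {"x":0.0005,"y":0,"z":0.058,"wx":0,"wy":0,"wz":0,"hand":0.604},
    {"x":0.0005,"y":0,"z":0.065,"wx":0,"wy":0,"wz":0,"hand":0.604},
    {"x":0.0005,"y":0,"z":0.065,"wx":0,"wy":0,"wz":0,"hand":0.604},
    {"x":0.0005,"y":0,"z":0.065,"wx":0,"wy":0,"wz":0,"hand":0.604}
  ]
}}

```text
time: 14.45
tool_pos: [0.5119, -0.0083, 0.0885]
tool_rot: [-3.141, 0.001, -3.141]
contact_force: [-0.1, -0.1, -0.6]
opening: 0.0556
```

No contact force on the way down. Now I squeeze gradually to 60 N.

Request:
{"op": "move_arm", "data": {
  "deltas": [
    {"x":0,"y":0,"z":0,"wx":0,"wy":0,"wz":0,"hand":0.58},
    {"x":0,"y":0,"z":0,"wx":0,"wy":0,"wz":0,"hand":0.56},
    {"x":0,"y":0,"z":0,"wx":0,"wy":0,"wz":0,"hand":0.54},
    {"x":0,"y":0,"z":0,"wx":0,"wy":0,"wz":0,"hand":0.45},
    {"x":0,"y":0,"z":0,"wx":0,"wy":0,"wz":0,"hand":0.3},
    {"x":0,"y":0,"z":0,"wx":0,"wy":0,"wz":0,"hand":0.2},
    {"x":0,"y":0,"z":0,"wx":0,"wy":0,"wz":0,"hand":0.2},
    {"x":0,"y":0,"z":0,"wx":0,"wy":0,"wz":0,"hand":0.2}
  ],
  "grip_force": 60
}}

```text
time: 15.45
tool_pos: [0.5118, -0.0082, 0.0885]
tool_rot: [-3.141, 0.001, -3.141]
contact_force: [-0.5, 0.9, 4.5]
opening: 0.0513
```

Request:
{"op": "move_arm", "data": {
  "deltas": [
    {"x":0,"y":0,"z":-0.005,"wx":0,"wy":0,"wz":0,"hand":0.2},
    {"x":0,"y":0,"z":-0.015,"wx":0,"wy":0,"wz":0,"hand":0.2},
    {"x":0,"y":0,"z":-0.03,"wx":0,"wy":0,"wz":0,"hand":0.2},
    {"x":0,"y":0,"z":-0.05,"wx":0,"wy":0,"wz":0,"hand":0.2},
    {"x":0,"y":0,"z":-0.075,"wx":0,"wy":0,"wz":0,"hand":0.2},
    {"x":0,"y":0,"z":-0.1,"wx":0,"wy":0,"wz":0,"hand":0.2},
    {"x":0,"y":0,"z":-0.12,"wx":0,"wy":0,"wz":0,"hand":0.2},
    {"x":0,"y":0,"z":-0.135,"wx":0,"wy":0,"wz":0,"hand":0.2}
  ]
}}

```text
time: 16.45
tool_pos: [0.5117, -0.0083, 0.2249]
tool_rot: [-3.141, 0.002, -3.141]
contact_force: [0.3, 0.0, -1.5]
opening: 0.0515
```

Request:
{"op": "move_arm", "data": {
  "deltas": [
    {"x":0,"y":0,"z":0,"wx":0,"wy":0,"wz":0,"hand":0.2},
    {"x":0,"y":0,"z":0,"wx":0,"wy":0,"wz":0,"hand":0.2},
    {"x":0,"y":0,"z":0,"wx":0,"wy":0,"wz":0,"hand":0.2},
    {"x":0,"y":0,"z":0,"wx":0,"wy":0,"wz":0,"hand":0.2}
  ]
}}

```text
time: 16.95
tool_pos: [0.5113, -0.0082, 0.2226]
tool_rot: [3.141, -0.001, -3.141]
contact_force: [-0.3, 0.4, -2.1]
opening: 0.0516
```

```bash
python3 - <<'E'
from h import *
s=monitor.observe(); im=viewer.read_camera("wrist")[...,::-1]
q=viewer.camera_params("scene"); sc=viewer.read_camera("scene")[...,::-1]; t=viewer.read_camera("top")[...,::-1]
T=s["tool_pos"]; print(T,s["tool_rot"],s["opening"],s["qvel"].round(3))
u,v=proj(q,[T[0],T[1],.13]).astype(int); 
X=[((proj(q,[T[0],T[1],z])-[u-40,v-55])*5).round() for z in (.105,.14,.188)];print(X)
o=np.hstack([cv2.resize(sc[v-55:v+55,u-40:u+40],(400,550),interpolation=2),np.vstack([cv2.resize(im[60:360],(400,188)),cv2.resize(t[120:340,120:480],(400,244)),np.zeros((118,400,3),np.uint8)])]);cv2.imwrite("pics/w6.png",o)
E
```

```text
[ 0.51129155 -0.00818589  0.22255352] [ 3.14146934e+00 -1.19929152e-03 -3.14134039e+00] 0.05155610798107725 [ 0.002 -0.003 -0.004  0.002  0.002 -0.   ]
[array([202., 309.]), array([203., 262.]), array([205., 195.])]
```

View pics/w6.png

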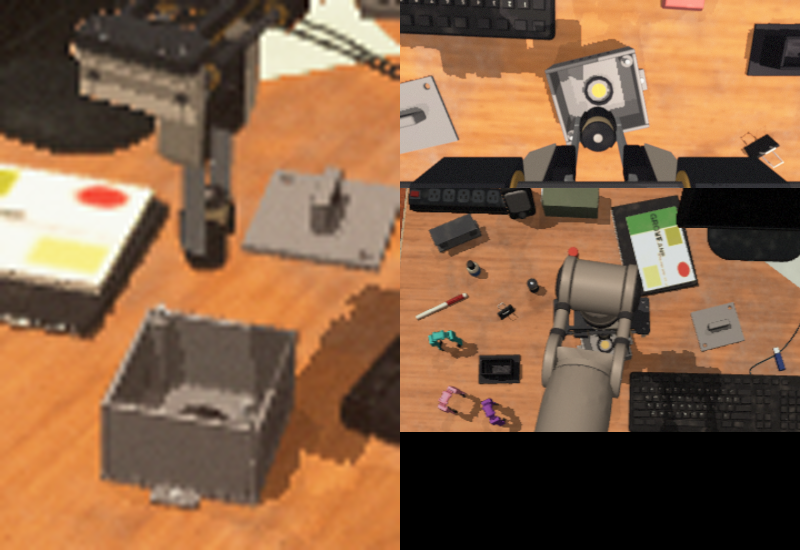

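The scene view shows the cell clamped in the tongs above the empty box. Its bottom is at crop y≈268, which is about z 0.137 m. The cover is flat and the other things are undisturbed, so I'm handing in.

```bash
python3 -c "
from cell import robot; print(robot.hand_in())"
```

```text
the job is handed in; nothing more can be done
None
```

The job is handed in, after about 17 s of the 61 s allowed. The cell is held in the squeezed tongs above the open box, and the cover lies on the desk. No verdict was reported.

- **Cover:** I lifted it off the pins by its rib and laid it flat, handle up, at about (0.55, -0.285) m, roughly 0.28 m from the box. The last pictures show it flat and let go.
- **Tongs and cell:** I took the tongs straight up out of the stand at about 55.5 mm over the pads. I lowered them over the cell without a noticeable contact force and squeezed with 60 N; the fingers stopped at 51.5 mm. I then lifted straight up by about 134 mm.
- **Last checks:** The cell is clamped in the jaws. Its bottom is at about z = 0.137 m by image and about 0.139 m by the lift, against the 0.105 m needed. The arm was at rest with only small forces, and the other things look unmoved in the top view.
- **Disagreement:** The far top camera placed the box 2 to 6 mm from where the wrist camera did. I used the wrist value, and the later close-up over the cell agreed with it to about 1 mm. No check failed.

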